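# Tighten the paper trimmer's bar with the click wrench

### The arm

A 7-joint arm with a two-finger parallel gripper is mounted at the origin on the work surface. World frame = base frame: x ahead of the robot, y to its left, z up, the work surface at z = 0. Lengths are in m, angles in rad, forces in N, time in s.
With the tool pointing down it reaches from about 0.35 to 0.9 m from the base axis. Payload 8.1 kg.
Tool frame: the origin (TCP) lies at the centre of the arm's flange, where the gripper is bolted on; the fingertips stand 178 mm ahead of it and the grasp point (between the pads) lies 159 mm ahead of it; z points along the fingers, y is the direction in which the jaws open and shut (so a half turn about z gives the same grasp; the last joint's range is limited). The gripper opens to 92 mm and grips with 3 to 60 N. Pads are 19 mm wide; open, the fingers measure 130 mm over their backs; the gripper's body (75 mm by 190 mm) begins 47 mm behind the grasp point.
Start: joints at [1.121, 0.434, 0.025, 1.573, -0.012, 1.134, -0.075], TCP at [0.212, -0.588, 0.405] pointing down, gripper open.
Joint ranges: [-2.62, 2.62], [-0.44, 2.09], [-1.27, 1.32], [0.08, 2.57], [-1.32, 4.46], [0.12, 2], [-2.74, 2.74]. Speed limits (rad/s): [2.22, 2.22, 3.01, 3.01, 3.14, 3.14, 3.14].

### API

Orientations are given as a rotation vector (axis times angle).
In Python, from cell import arm, get_image, camera_model gives the robot as it stands. The module is installed in compiled form; this text tells all that it offers.
- The arm moves only by the shell command python3 -m pendant 'ROWS' [FORCE]. ROWS is JSON, a list that holds one entry, the list of rows, each a list of 7 numbers: the shift along the tool's x, y, z in mm, then the turn, a rotation vector about the tool's x, y, z in rad, then the closure, from -1 (fully open) to 1 (shut). In form: [[[x, y, z, rx, ry, rz, hand], ...]]. A call has 1 to 20 rows; each row is the pose to reach, as a shift and turn from the pose commanded when the call began, along the tool's axes at that moment; what a row does not reach only later rows make up. A row lasts 1/8 s, in which the tool goes at most 62.5 mm and 10.7 degrees, less where a joint would pass 70% of its speed; a pose out of reach is approached as far as the arm can. A call with a gripper value outside its range is refused whole. The fingers move at their own pace and stop on an object; FORCE is the grip in N (left out, the last holds). Time passes only in rows, so rows that repeat a pose let the fingers close. It gives the time, the measured TCP pose, the force and the opening at its end, in the units of the state.
- arm.observe(): the state, without advancing time (a new reading comes with each control period).
- get_image(name): name is "scene" or "top" or "wrist"; returns the picture (384x512x3 uint8, red, green, blue); there is no depth.
- camera_model(name): a dict with "fx", "fy", "cx", "cy" (pixels), "k1" (the pictures are not rectified: a ray, as slopes to the right and down, at radius r is drawn at 1 + k1 r^2 times it, then the intrinsics apply), "position" and "orientation" of the camera in the world; the wrist camera has in their place "T_tool_cam" (4x4, takes a point from camera to tool coordinates, whose origin is the TCP and whose axes are the flange's). Camera axes: x right, y down, z forward; pixel columns grow to the right and rows downward; lengths in m; the calibration is good to about 2 mm. A picture is of the moment at which its call begins: read the wrist's pose just before it. camera_model takes no time and is no camera call.
- arm.sign_off(): hands the job in, once; it reports no verdict.
The state is a dict: "clock": time; "joints": joint angles; "dq": joint speeds; "joint_efforts": joint torques, N m; "position": TCP position; "ee_rot": TCP orientation; "force": force on the tool from outside, world axes, zero at the start; "ft_torque": the same for the moment, N m; "width": opening from 0.0 (shut) to 1.0 (fully open).
Only numpy, scipy, OpenCV 4.12 (cv2) and the standard library are available. Lean on these libraries where they do the work, as an engineer would, in place of code of your own. Each camera call takes 0.05 s, during which the arm holds its last target.

### The job

A donated paper trimmer is being put right on the sorting bench of a charity shop. Turn the click wrench that sits on one of the two bolts of its ruler bar clockwise (seen from above) until the bolt is tight and the wrench trips, its handle kinking at the knuckle by about 20 degrees; then stop, do not fold it further, and let go. Leave the plain flat spanner on the other bolt where it is.

Things in the scene. Friction and masses are not known exactly. Their poses are not given: they have to be found in the camera images.
- click_bolt (a point): Axis of the bolt under the click wrench's round steel head (38 mm wide), 75 mm above the bench, level with its handle. One of two bolts 280 mm apart on the aluminium ruler bar (top at 32 mm) of a grey trimmer board 310 x 400 x 20 mm; either may carry it. Frame fixed: z up, y along the bar, x square to it, away from the robot. Tight when the wrench's neck points along -x, square to the bar.
- click_handle (a point): Middle of the click wrench's round black ribbed handle (102 mm long, 26 mm thick), on its centre line, 75 mm above the bench, underside at 62 mm. Own -x points along it to the free end, 52 mm on; +x to the knuckle pin, 105 mm away. Straight, it is 155 mm from the bolt axis. It can be pushed sideways or pinched from above; the board below it is clear.
- bolt_turn (a joint): Turn of the bolt with the wrench's head and neck, rad; grows clockwise seen from above. 0 is tight: a hard stop, the neck along -x of click_bolt. Starts loose at -0.85 to -0.45. Until tight it turns against a drag of 0.25 N m (under 2 N at the handle) and stays where it is left.
- knuckle (a joint): Bend of the handle at the knuckle, an upright pin 50 mm from the bolt axis, rad. Starts at 0, straight; grows as the handle goes on clockwise while the neck stays. Rigid up to 0.9 N m (about 9 N sideways at the middle of the handle), then gives at that torque and stays bent where it is left; end stop at 0.7.
- plain_spanner (a point): Middle of the shank of the plain flat one-piece steel ring spanner on the other bolt (215 mm long, shank 14 mm wide, 8 mm thick), 107 mm from that bolt's axis and 64 mm above the bench. Own -x points along the shank to its free end. Turns easily if touched; leave it alone.

How it is judged:
By the outcome, as a careful person would: the job done as asked, in the order asked, and still so for the second after the job is handed in, with the robot touching nothing.
It also fails if it takes over 32 s, if anything falls off the work surface, if the arm or the gripper's body presses on something with over 40 N, if the wrist force passes 120 N, or if a joint passes its speed limit or range.

## Working session

There is one attempt and no reset: what is moved stays moved. The work goes in short steps, Python scripts to look and compute and a shell command to move; the robot and the scene stay as the last step left them, time stands still between calls to the robot, and variables do not carry over. Pictures are saved under pics/ and viewed, and the job is handed in when it is done.

```bash
mkdir -p pics; ls; python3 - <<'E'
from cell import arm, get_image, camera_model
import cv2
s=arm.observe()
for k,v in s.items(): print(k,v)
for n in ["scene","top","wrist"]:
    print(n,camera_model(n))
for n in ["scene","top"]:
    cv2.imwrite(f"pics/{n}0.png",get_image(n)[:,:,::-1])
E
```

```text
pics
clock 0.0
joints [ 1.12141994  0.43526168  0.02496775  1.57412034 -0.01157656  1.13402671
 -0.07508349]
dq [ 0.00113056  0.00080073  0.00084667  0.00143632  0.00158745  0.00045983
 -0.00161485]
joint_efforts [-1.80342690e-04 -6.67854238e+01  9.84813273e-01 -3.14465582e+01
 -6.05922681e-02  4.28898528e-02  1.56743963e-04]
position [ 0.21230322 -0.58758011  0.40391166]
ee_rot [-3.09291331e+00 -5.41652190e-01  7.13799608e-04]
force [-0.22784228 -0.96145115  0.82727196]
ft_torque [ 0.00707318 -0.04202036  0.02018774]
width 0.9977132044729276
scene {'fx': 362.5958933973837, 'fy': 362.5958933973837, 'cx': 252.73147099134005, 'cy': 193.6041622610871, 'k1': -0.07522599361496214, 'position': array([0.87082972, 0.40785482, 0.53781417]), 'orientation': array([-0.87343091, -2.52894482,  1.07248647])}
top {'fx': 360.4484726244425, 'fy': 360.4484726244425, 'cx': 254.07630333996877, 'cy': 189.24279897778212, 'k1': 0.0332852592567185, 'position': array([0.51606613, 0.01376637, 0.73100649]), 'orientation': array([-2.13591   ,  2.15487736, -0.08736881])}
wrist {'fx': 273.89017669780975, 'fy': 273.89017669780975, 'cx': 253.96460096763036, 'cy': 186.36483541065948, 'k1': -0.03283152992316694, 'T_tool_cam': array([[-2.56675273e-04, -9.55304233e-01, -2.95624349e-01,
         8.15461791e-02],
       [ 9.99999401e-01,  6.93128071e-05, -1.09223052e-03,
         3.49462849e-04],
       [ 1.06390300e-03, -2.95624452e-01,  9.55303644e-01,
         2.00732328e-02],
       [ 0.00000000e+00,  0.00000000e+00,  0.00000000e+00,
         1.00000000e+00]])}
```

View pics/scene0.png

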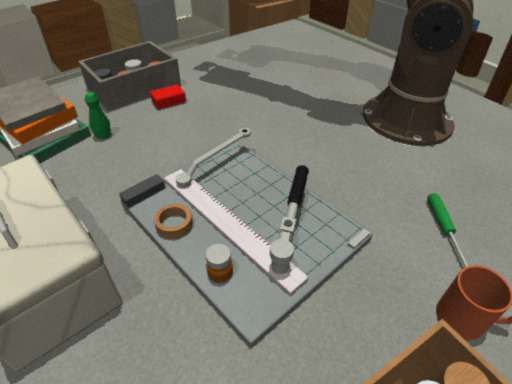

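View pics/top0.png

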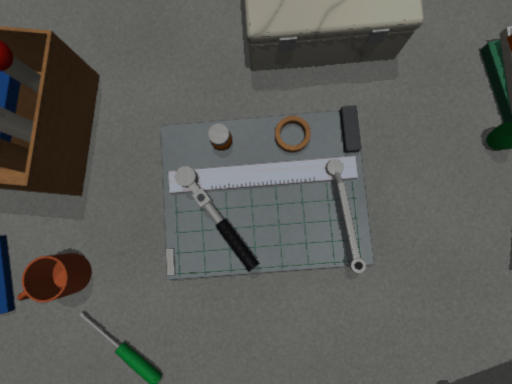

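The top view shows the click wrench on the left bolt (head about (187,176), black handle about (237,244)) and the spanner on the right bolt (335,167). Clockwise swings the handle down and left in this picture. Next I'll measure.

```bash
cat > h.py <<'E'
import numpy as np, cv2
from scipy.spatial.transform import Rotation as R
from cell import arm, get_image, camera_model
def ray(name,uv,state=None):
    m=camera_model(name)
    K=np.array([[m['fx'],0,m['cx']],[0,m['fy'],m['cy']],[0,0,1]])
    u=cv2.undistortPoints(np.array(uv,float).reshape(-1,1,2),K,np.array([m['k1'],0,0,0,0])).reshape(-1,2)
    d=np.c_[u,np.ones(len(u))]
    if name=='wrist':
        T=np.eye(4);T[:3,:3]=R.from_rotvec(state['ee_rot']).as_matrix();T[:3,3]=state['position']
        T=T@m['T_tool_cam'];return T[:3,3],d@T[:3,:3].T
    return np.array(m['position']),d@R.from_rotvec(m['orientation']).as_matrix().T
def onplane(name,uv,z,state=None):
    p,d=ray(name,uv,state)
    return p+d*((z-p[2])/d[:,2])[:,None]
def two(n1,uv1,n2,uv2):
    p,d=ray(n1,[uv1]);q,e=ray(n2,[uv2]);d=d[0]/np.linalg.norm(d[0]);e=e[0]/np.linalg.norm(e[0])
    A=np.c_[d,-e];t=np.linalg.lstsq(A,q-p,rcond=None)[0]
    a=p+t[0]*d;b=q+t[1]*e;return (a+b)/2,np.linalg.norm(a-b)
def handle_mask(im,roi):
    x0,y0,x1,y1=roi
    m=np.zeros(im.shape[:2],np.uint8)
    m[y0:y1,x0:x1]=(im[y0:y1,x0:x1].max(2)<45)*255
    n,l,st,c=cv2.connectedComponentsWithStats(m)
    k=1+np.argmax(st[1:,4]); return (l==k).astype(np.uint8)
E
python3 - <<'E'
from h import *
im=cv2.imread('pics/top0.png'); 
m=handle_mask(im,(170,190,330,275))
c=cv2.findContours(m,cv2.RETR_EXTERNAL,cv2.CHAIN_APPROX_NONE)[0][0]
r=cv2.minAreaRect(c);print('top',r,m.sum())
im2=cv2.imread('pics/scene0.png'); 
m2=handle_mask(im2,(270,150,325,225))
c2=cv2.findContours(m2,cv2.RETR_EXTERNAL,cv2.CHAIN_APPROX_NONE)[0][0]
r2=cv2.minAreaRect(c2);print('scene',r2,m2.sum())
print(two('top',r[0],'scene',r2[0]))
b=cv2.boxPoints(r);e=sorted([(b[i]+b[(i+1)%4])/2 for i in range(4)],key=lambda p:p[1]);
print(onplane('top',[r[0],e[0],e[3]],.075))
print('heads top',onplane('top',[[187,176],[335,167]],.075), onplane('top',[[335,167],[347,215],[358,265]],.064))
for n,i,(x0,y0,x1,y1) in(('t',im,(160,140,380,285)),('s',im2,(160,120,340,300))):
    cv2.imwrite(f'pics/crop_{n}.png',cv2.resize(i[y0:y1,x0:x1],None,fx=3.3,fy=3.3,interpolation=cv2.INTER_CUBIC))
E
```

```text
top ((236.6898956298828, 244.10177612304688), (56.627838134765625, 13.554901123046875), 53.392921447753906) 744
scene ((298.17645263671875, 185.79412841796875), (12.854386329650879, 41.231056213378906), 14.03624439239502) 450
(array([0.49325556, 0.06819458, 0.07566112]), np.float64(0.00014699238954358516))
[[0.49328574 0.0681983  0.075     ]
 [0.5343418  0.09894769 0.075     ]
 [0.45302608 0.03800308 0.075     ]]
heads top [[ 0.61854777  0.16022372  0.075     ]
 [ 0.63185649 -0.1121956   0.075     ]] [[ 0.63379808 -0.11430775  0.064     ]
 [ 0.54455119 -0.13310623  0.064     ]
 [ 0.45491074 -0.1491337   0.064     ]]
```

View pics/crop_t.png

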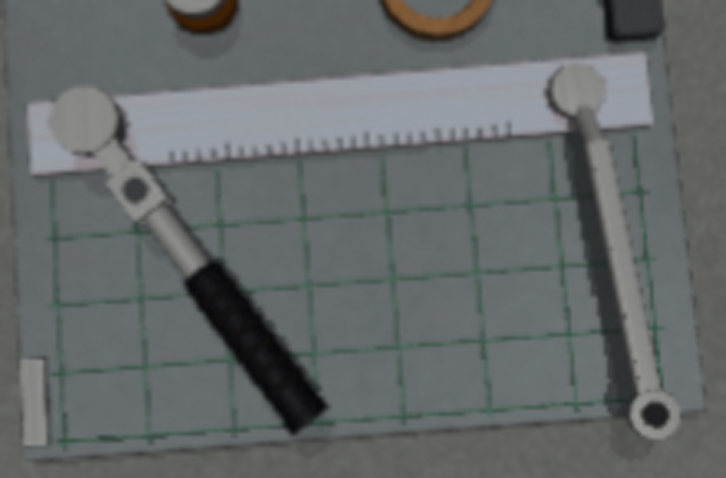

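View pics/crop_s.png

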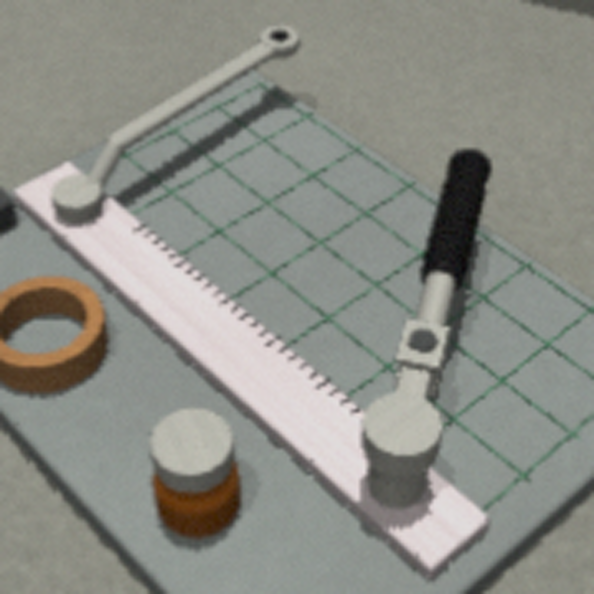

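```bash
cat >> h.py <<'E'
def togo(x,y,ztip,yaw_deg,s=None):
    "tool-frame shift (mm) and rz to place TCP over x,y with tip height ztip, tool x at world yaw"
    s=s or arm.observe()
    M=R.from_rotvec(s['ee_rot']).as_matrix(); d=np.array([x,y,ztip+.178])-s['position']
    Mt=np.c_[[np.cos(yaw_deg*np.pi/180),np.sin(yaw_deg*np.pi/180),0],[np.sin(yaw_deg*np.pi/180),-np.cos(yaw_deg*np.pi/180),0],[0,0,-1]]
    return np.round(M.T@d*1000,1),np.round(R.from_matrix(M.T@Mt).as_rotvec(),3)
E
python3 - <<'E'
from h import *
im=cv2.imread('pics/top0.png')
hsv=cv2.cvtColor(im,cv2.COLOR_BGR2HSV); m=np.zeros(im.shape[:2],np.uint8)
m[140:200,160:370]=(im[140:200,160:370].min(2)>150)
n,l,st,c=cv2.connectedComponentsWithStats(m);k=1+np.argmax(st[1:,4])
cc=cv2.findContours((l==k).astype(np.uint8),cv2.RETR_EXTERNAL,cv2.CHAIN_APPROX_NONE)[0][0]
r=cv2.minAreaRect(cc);print(r)
b=onplane('top',cv2.boxPoints(r),.032)[:,:2];print(b,[np.linalg.norm(b[i]-b[(i+1)%4]) for i in range(4)])
for i in range(4):
    d=b[(i+1)%4]-b[i]; print(np.degrees(np.arctan2(-d[0],d[1])))
# board corners bottom edge (crop px)
g=lambda p:(p[0]/3.3+160,p[1]/3.3+140)
e=onplane('top',[g((30,460)),g((703,410))],.02);d=e[0]-e[1];print('board edge',np.linalg.norm(d),np.degrees(np.arctan2(-d[0],d[1])))
print('click head two-view',two('top',g((85,120)),'scene',(160+402/3.3,120+425/3.3)))
print('plain head',two('top',g((578,90)),'scene',(160+77/3.3,120+192/3.3)))
print('knuckle',two('top',g((135,188)),'scene',(160+423/3.3,120+341/3.3)))
s=arm.observe()
print(togo(.521,.03,.226,125),togo(.521,.03,.13,125),s['clock'])
E
```

```text
((262.6314392089844, 173.5679931640625), (18.413265228271484, 128.46804809570312), 85.52510070800781)
[[ 0.63819095  0.14842321]
 [ 0.65479582 -0.10341721]
 [ 0.61850062 -0.1051359 ]
 [ 0.60163346  0.14518912]] [np.float64(0.2523872436960673), np.float64(0.03633586074231499), np.float64(0.2508926477022771), np.float64(0.03670027040081692)]
-176.2277165541856
92.71111512726097
3.8548239324453557
-84.9444389042259
board edge 0.3933080062050528 4.021299192847716
click head two-view (array([0.61719919, 0.1616904 , 0.07899393]), np.float64(0.00020673339011536914))
plain head (array([ 0.63695462, -0.11861225,  0.04276371]), np.float64(0.00014036800136624046))
knuckle (array([0.57800019, 0.13222469, 0.08582948]), np.float64(0.0006854657183642097))
(array([ 500.2, -476. ,    0.6]), array([-1.000e-03, -1.000e-03, -1.835e+00])) (array([ 500.2, -475.9,   96.6]), array([-1.000e-03, -1.000e-03, -1.835e+00])) 0.1
```

Checks: the bolts are 281 mm apart (280 given), the handle is 155 mm from the bolt axis, and it sits 75.7 mm high. The bar is at about +4.0° and the wrench at 37.0°, so bolt_turn is about -0.58, which is in range. I'll go above the pushing side with the jaws shut.

```bash
python3 -m pendant '[[[500,-476,0,0,0,-1.835,1],[500,-476,0,0,0,-1.835,1],[500,-476,0,0,0,-1.835,1],[500,-476,0,0,0,-1.835,1],[500,-476,0,0,0,-1.835,1],[500,-476,0,0,0,-1.835,1],[500,-476,0,0,0,-1.835,1],[500,-476,0,0,0,-1.835,1],[500,-476,0,0,0,-1.835,1],[500,-476,0,0,0,-1.835,1],[500,-476,0,0,0,-1.835,1],[500,-476,0,0,0,-1.835,1],[500,-476,0,0,0,-1.835,1],[500,-476,0,0,0,-1.835,1],[500,-476,0,0,0,-1.835,1]]]' 20
python3 - <<'E'
from h import *
s=arm.observe();print(s['clock'],s['joints'],s['force'],s['width'])
print(togo(.520,.032,.048,127))
im=get_image('wrist');cv2.imwrite('pics/w1.png',im[:,:,::-1])
im=get_image('top');cv2.imwrite('pics/t1.png',im[:,:,::-1])
E
```

```text
clock: 1.98
position: [0.5206, 0.0283, 0.4047]
ee_rot: [1.454, 2.785, -0.001]
force: [0.2, -0.9, 0.5]
width: 0.006
1.975 [ 0.3316013   0.33876871 -0.6307078   1.78422122  0.22356982  1.09085899
  0.23235786] [ 0.2106585  -0.91079738  0.51169585] 0.006037143915687152
(array([  3.5,   1.7, 178.7]), array([-0.001,  0.001, -0.037]))
```

View pics/w1.png

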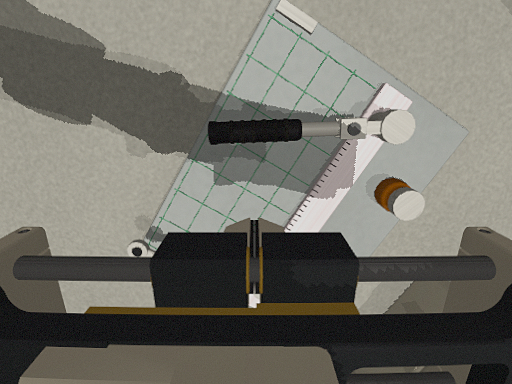

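View pics/t1.png

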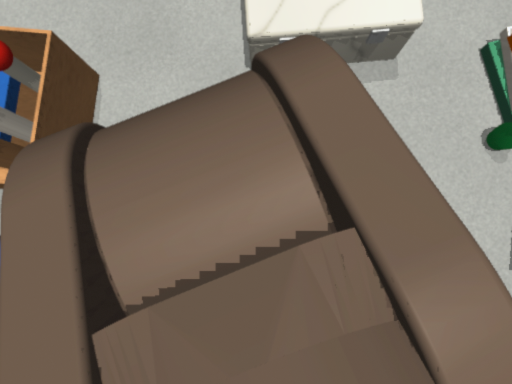

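The wrist view shows the handle horizontal at (208–301, 120–143), straight ahead of the shut fingertips at (254,222). The arm blocks the top view, so I'll track with the wrist camera. First a cross-check from this view.

```bash
cat >> h.py <<'E'
def wrist_handle(path=None,show=True,roi=(130,0,420,225)):
    s=arm.observe(); im=np.ascontiguousarray(get_image('wrist')[:,:,::-1])
    if path: cv2.imwrite(path,im)
    return wh(im,s,roi)
def wh(im,s,roi=(130,0,420,225)):
    m=handle_mask(im,roi)
    c=cv2.findContours(m,cv2.RETR_EXTERNAL,cv2.CHAIN_APPROX_NONE)[0]
    c=max(c,key=len); r=cv2.minAreaRect(c); b=cv2.boxPoints(r)
    E=[(b[i]+b[(i+1)%4])/2 for i in range(4)]
    L=[np.linalg.norm(b[i]-b[(i+1)%4]) for i in range(4)]
    i=int(np.argmin(L)); p=onplane('wrist',[r[0],E[i],E[(i+2)%4]],.075,s)[:,:2]
    a,bb=p[1],p[2]
    if a[0]<bb[0]: a,bb=bb,a
    d=bb-a; th=np.degrees(np.arctan2(-d[1],-d[0]))
    print('t',round(s['clock'],2),'rect',np.round(r[0],1),np.round(r[1],1),'ctr',np.round(p[0],4),'len',np.round(np.linalg.norm(d),4),'theta',np.round(th,1),'F',np.round(s['force'],1),'TCP',np.round(s['position'],4))
    return p,th
E
python3 - <<'E'
from h import *
s=arm.observe()
im=cv2.imread('pics/w1.png');wh(im,s,(130,80,420,160))
print('head,knuckle',onplane('wrist',[[398,127],[354,129]],.079,s))
E
```

```text
t 2.08 rect [254.6 130.9] [23.2 93.4] ctr [0.4944 0.0698] len 0.1043 theta 37.0 F [-0.2 -0.3  0.7] TCP [0.5207 0.0288 0.4048]
head,knuckle [[0.62147454 0.16472906 0.079     ]
 [0.58278246 0.13471365 0.079     ]]
```

```bash
python3 -m pendant '[[[1,0,60,0,0,-0.03,1],[1,0,120,0,0,-0.03,1],[1,0,155,0,0,-0.03,1],[1,0,178,0,0,-0.03,1],[1,0,178,0,0,-0.03,1]]]' 40
python3 - <<'E'
from h import *
wrist_handle('pics/w2.png')
E
```

```text
clock: 2.7
position: [0.5197, 0.0301, 0.2255]
ee_rot: [-1.408, -2.805, 0.003]
force: [-1.2, -0.1, -0.2]
width: 0.008
t 2.7 rect [258.  172.5] [ 51. 222.] ctr [0.4943 0.0691] len 0.1095 theta 36.7 F [-1.2 -0.1 -0.2] TCP [0.5197 0.0301 0.2255]
```

View pics/w2.png

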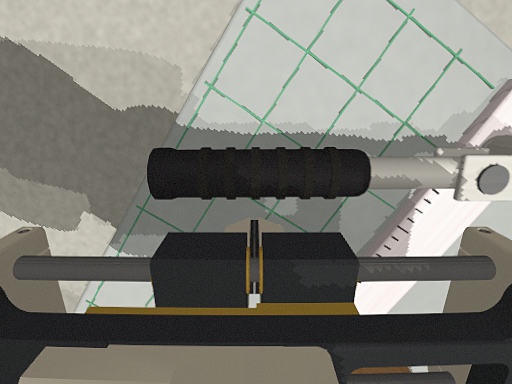

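```bash
cat >> h.py <<'E'
B=np.array([.6172,.1617]); BETA=4.0
def unit(t): t=np.radians(t); return np.array([-np.cos(t),-np.sin(t)])
def nrm(t): t=np.radians(t); return np.array([-np.sin(t),np.cos(t)])
def hc(t):
    return B+.155*unit(t) if t>=BETA else B+.05*unit(BETA)+.105*unit(t)
def plan(ths,h,s=None,ztip=.048):
    s=s or arm.observe()
    for t in ths:
        c=hc(t)-nrm(t)*(.013+h); p,r=togo(c[0],c[1],ztip,90+t,s); print(t,np.round(c,4),p,r)
E
python3 - <<'E'
from h import *
plan([37,34,31,28,25,22,19,16,13,10,8],.010)
E
```

```text
37 [0.5073 0.0501] [23.6  1.4  0.7] [-0.001 -0.001 -0.005]
34 [0.5016 0.056 ] [31.7  0.3  0.7] [-0.001 -0.001  0.047]
31 [0.4962 0.0622] [39.9 -0.3  0.7] [-0.001 -0.001  0.1  ]
28 [0.4911 0.0686] [48.1 -0.5  0.7] [-0.001 -0.     0.152]
25 [0.4864 0.0753] [56.3 -0.2  0.7] [-0.001 -0.     0.204]
22 [0.4821 0.0823] [64.5  0.5  0.7] [-0.001 -0.     0.257]
19 [0.4781 0.0895] [72.6  1.6  0.7] [-0.001 -0.     0.309]
16 [0.4745 0.0969] [80.7  3.1  0.7] [-0.001 -0.     0.361]
13 [0.4713 0.1044] [88.6  5.1  0.7] [-0.001 -0.     0.414]
10 [0.4685 0.1121] [96.5  7.4  0.7] [-0.001 -0.     0.466]
8 [0.4669 0.1174] [101.6   9.2   0.7] [-0.001 -0.     0.501]
```

```bash
python3 -m pendant '[[[16,1,1,0,0,-0.005,1],[24,1,1,0,0,0,1],[32,0,1,0,0,0.047,1],[40,0,1,0,0,0.1,1],[48,0,1,0,0,0.152,1],[56,0,1,0,0,0.204,1],[64,0,1,0,0,0.257,1],[72,2,1,0,0,0.309,1],[72,2,1,0,0,0.309,1]]]' 40
python3 - <<'E'
from h import *
wrist_handle('pics/w3.png')
E
```

```text
clock: 3.88
position: [0.4784, 0.0905, 0.2264]
ee_rot: [1.821, 2.559, 0.001]
force: [-0.8, 0.9, -0.3]
width: 0.008
t 3.88 rect [251.5 207. ] [209.  34.] ctr [0.4696 0.1172] len 0.1079 theta 19.1 F [-0.8  0.9 -0.3] TCP [0.4784 0.0905 0.2264]
```

View pics/w3.png

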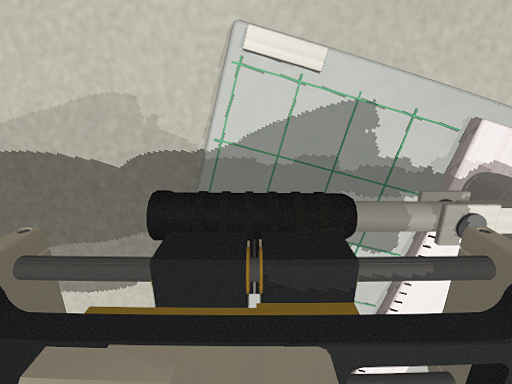

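The handle sits against the fingers at rows 192–242 and turned to about 19°, so it follows the plan. I'll carry on to just past tight.

```bash
python3 - <<'E'
from h import *
plan([16,13,10,7,5,3,1,-1,-3,-6,-9,-12,-14],.010)
E
```

```text
16 [0.4745 0.0969] [ 7.8 -1.7  0.3] [0.001 0.    0.055]
13 [0.4713 0.1044] [16.  -2.3  0.3] [0.001 0.    0.107]
10 [0.4685 0.1121] [24.2 -2.4  0.3] [0.001 0.    0.16 ]
7 [0.4662 0.12  ] [32.4 -2.1  0.3] [0.001 0.    0.212]
5 [0.4648 0.1253] [37.8 -1.6  0.3] [0.001 0.    0.247]
3 [0.4637 0.1297] [42.4 -1.2  0.3] [0.001 0.    0.282]
1 [0.4627 0.1334] [46.2 -0.9  0.3] [0.001 0.    0.317]
-1 [0.4619 0.137 ] [49.9 -0.5  0.3] [0.001 0.    0.352]
-3 [0.4613 0.1407] [53.6  0.1  0.3] [0.001 0.    0.387]
-6 [0.4605 0.1463] [59.1  1.2  0.3] [0.001 0.    0.439]
-9 [0.46   0.1519] [64.6  2.6  0.3] [0.001 0.    0.491]
-12 [0.4598 0.1575] [69.9  4.3  0.3] [0.001 0.    0.544]
-14 [0.4599 0.1613] [73.5  5.5  0.3] [ 0.001 -0.     0.578]
```

```bash
python3 -m pendant '[[[8,-2,0,0,0,0.055,1],[16,-2,0,0,0,0.107,1],[24,-2,0,0,0,0.16,1],[32,-2,0,0,0,0.212,1],[35,-2,0,0,0,0.23,1],[35,-2,0,0,0,0.23,1]]]' 40
python3 - <<'E'
from h import *
wrist_handle('pics/w4.png')
E
python3 -m pendant '[[[2,0,0,0,0,0.015,1],[4,0,0,0,0,0.03,1],[6,0,0,0,0,0.05,1],[6,0,0,0,0,0.05,1]]]'
python3 - <<'E'
from h import *
wrist_handle('pics/w5.png'); print(arm.observe()['ft_torque'])
E
```

```text
clock: 4.68
position: [0.4657, 0.122, 0.2258]
ee_rot: [2.104, 2.333, 0.0]
force: [0.0, 0.4, 0.6]
width: 0.005
t 4.67 rect [252. 208.] [ 32. 210.] ctr [0.4633 0.1501] len 0.1081 theta 5.9 F [0.  0.4 0.6] TCP [0.4657 0.122  0.2258]
clock: 5.22
position: [0.4649, 0.1282, 0.2257]
ee_rot: [-2.163, -2.278, 0.0]
force: [-0.3, -1.5, -0.6]
width: 0.004
t 5.22 rect [250.  207.5] [ 33. 210.] ctr [0.4628 0.1567] len 0.1079 theta 3.0 F [-0.3 -1.5 -0.6] TCP [0.4649 0.1282 0.2257]
[-0.1497923  -0.07016147 -0.00112842]
```

```bash
for i in 1; do python3 -m pendant '[[[2,0,0,0,0,0.017,1],[3,0,0,0,0,0.025,1],[3,0,0,0,0,0.025,1]]]'; done
python3 - <<'E'
from h import *
wrist_handle('pics/w6.png'); print(arm.observe()['ft_torque'])
E
python3 -m pendant '[[[2,0,0,0,0,0.017,1],[3,0,0,0,0,0.025,1],[3,0,0,0,0,0.025,1]]]'
python3 - <<'E'
from h import *
wrist_handle('pics/w7.png'); print(arm.observe()['ft_torque'])
E
```

```text
clock: 5.65
position: [0.4647, 0.1297, 0.2255]
ee_rot: [2.193, 2.249, -0.004]
force: [-1.6, -7.0, 2.4]
width: 0.006
t 5.65 rect [249.5 207. ] [ 34. 211.] ctr [0.463  0.1583] len 0.1082 theta 1.5 F [-1.6 -7.   2.4] TCP [0.4647 0.1297 0.2255]
[-1.3049082   0.12441366  0.05989812]
clock: 6.08
position: [0.4642, 0.1325, 0.2254]
ee_rot: [2.221, 2.221, -0.005]
force: [-1.9, -6.8, 2.9]
width: -0.001
t 6.08 rect [249.5 207.5] [ 33. 211.] ctr [0.4631 0.1609] len 0.1081 theta 0.1 F [-1.9 -6.8  2.9] TCP [0.4642 0.1325 0.2254]
[-1.42803934  0.4748704   0.14146515]
```

View pics/w7.png

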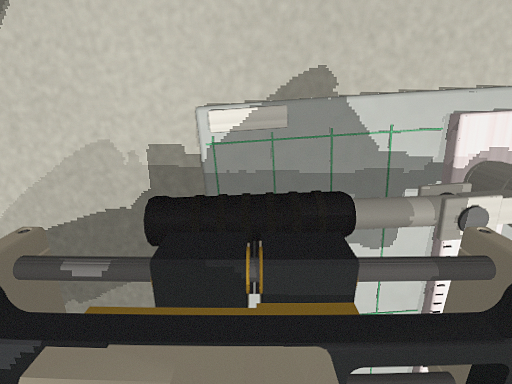

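Force rose to about 7 N and then levelled off while the TCP moved on 3 mm, so the bolt is tight (TCP y about 0.129) and the knuckle has begun to give. I'll continue in steps to about 12° of bend and check.

```bash
python3 - <<'E'
from h import *
plan([0,-2,-4,-6,-8,-10,-12,-14,-16],.010)
E
```

```text
0 [0.4623 0.1352] [ 2.7 -1.8 -0.6] [-0.002  0.003  0.   ]
-2 [0.4616 0.1389] [ 6.4 -2.6 -0.6] [-0.002  0.003  0.035]
-4 [0.461  0.1426] [10.1 -3.2 -0.6] [-0.002  0.003  0.07 ]
-6 [0.4605 0.1463] [13.8 -3.7 -0.6] [-0.002  0.003  0.105]
-8 [0.4601 0.15  ] [17.6 -4.  -0.7] [-0.002  0.003  0.14 ]
-10 [0.4599 0.1538] [21.3 -4.2 -0.7] [-0.002  0.003  0.175]
-12 [0.4598 0.1575] [25.1 -4.3 -0.7] [-0.002  0.003  0.21 ]
-14 [0.4599 0.1613] [28.8 -4.3 -0.7] [-0.002  0.003  0.245]
-16 [0.46  0.165] [32.6 -4.1 -0.7] [-0.002  0.003  0.28 ]
```

```bash
python3 -m pendant '[[[4,-1,0,0,0,0.01,1],[8,-2,0,0,0,0.05,1],[12,-3,0,0,0,0.09,1],[16,-4,0,0,0,0.125,1],[20,-4,0,0,0,0.165,1],[23,-4,0,0,0,0.19,1],[23,-4,0,0,0,0.19,1]]]'
python3 - <<'E'
from h import *
p,th=wrist_handle('pics/w8.png'); print(arm.observe()['ft_torque'])
plan([-11,-12,-13,-14,-15,-16,-17],.010)
E
```

```text
clock: 7.0
position: [0.4608, 0.1559, 0.2256]
ee_rot: [2.421, 2.0, -0.002]
force: [-0.1, -5.7, 1.1]
width: 0.003
t 7.0 rect [250.  208.5] [ 31. 210.] ctr [0.4654 0.1837] len 0.1079 theta -10.9 F [-0.1 -5.7  1.1] TCP [0.4608 0.1559 0.2256]
[-1.11512383 -0.02905187  0.00257818]
-11 [0.4599 0.1557] [-0.4 -0.8 -0.4] [-0.     0.002  0.002]
-12 [0.4598 0.1575] [ 1.4 -1.2 -0.4] [-0.     0.002  0.02 ]
-13 [0.4598 0.1594] [ 3.3 -1.6 -0.4] [-0.     0.002  0.037]
-14 [0.4599 0.1613] [ 5.1 -1.9 -0.4] [-0.     0.002  0.055]
-15 [0.4599 0.1632] [ 7.  -2.2 -0.4] [-0.     0.002  0.072]
-16 [0.46  0.165] [ 8.8 -2.4 -0.4] [-0.     0.002  0.09 ]
-17 [0.4602 0.1669] [10.7 -2.6 -0.4] [-0.     0.002  0.107]
```

View pics/w8.png

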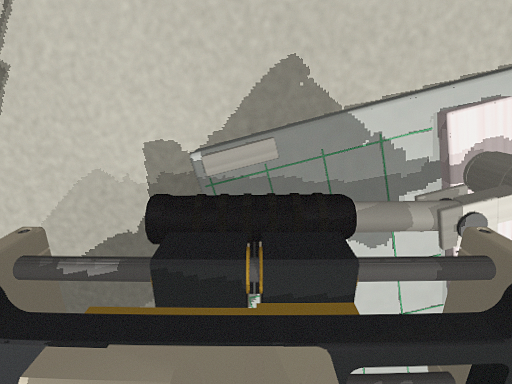

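Image and TCP agree: handle at about -11°, a bend of about 15°. I'll make the last 5°, then back off straight away from the handle.

```bash
python3 -m pendant '[[[3,-1,0,0,0,0.03,1],[6,-2,0,0,0,0.06,1],[9,-2,0,0,0,0.09,1],[9,-2,0,0,0,0.09,1]]]'
python3 - <<'E'
from h import *
p,th=wrist_handle('pics/w9.png')
plan([-15,-16,-17],.010)
E
python3 -m pendant '[[[-10,0,0,0,0,0,1],[-30,0,0,0,0,0,1],[-40,0,0,0,0,0,1],[-40,0,0,0,0,0,1]]]'
python3 - <<'E'
from h import *
p,th=wrist_handle('pics/w10.png')
E
```

```text
clock: 7.55
position: [0.4606, 0.1651, 0.2256]
ee_rot: [2.509, 1.889, -0.002]
force: [1.1, -6.1, 0.9]
width: 0.005
t 7.55 rect [250. 208.] [210.  32.] ctr [0.4679 0.1927] len 0.1079 theta -16.0 F [ 1.1 -6.1  0.9] TCP [0.4606 0.1651 0.2256]
-15 [0.4599 0.1632] [-2.  -0.2 -0.4] [ 0.     0.002 -0.018]
-16 [0.46  0.165] [-0.2 -0.6 -0.4] [ 0.     0.002 -0.001]
-17 [0.4602 0.1669] [ 1.7 -1.  -0.4] [0.    0.002 0.017]
clock: 8.1
position: [0.4492, 0.1265, 0.2258]
ee_rot: [2.509, 1.89, -0.001]
force: [-0.6, 0.3, 0.1]
width: 0.005
t 8.1 rect [251.1 139.6] [ 53.6 230.1] ctr [0.4667 0.1875] len 0.1099 theta -15.0 F [-0.6  0.3  0.1] TCP [0.4492 0.1265 0.2258]
```

View pics/w10.png

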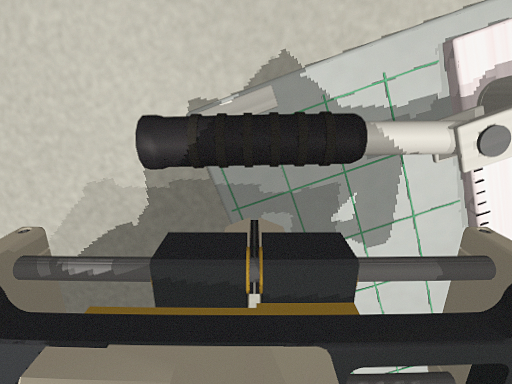

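The fingers are clear and the handle stays bent. Next I raise the tool, move it out of the top view and verify.

```bash
python3 - <<'E'
from h import *
print(togo(.33,-.42,.22,30))
E
```

```text
(array([-558.9,   36. , -172.3]), array([ 0.   , -0.   ,  0.768]))
```

```bash
python3 -m pendant '[[[0,0,-60,0,0,0,1],[0,0,-120,0,0,0,1],[0,0,-172,0,0,0,1],[-560,36,-172,0,0,0.768,1],[-560,36,-172,0,0,0.768,1],[-560,36,-172,0,0,0.768,1],[-560,36,-172,0,0,0.768,1],[-560,36,-172,0,0,0.768,1],[-560,36,-172,0,0,0.768,1],[-560,36,-172,0,0,0.768,1],[-560,36,-172,0,0,0.768,1],[-560,36,-172,0,0,0.768,1],[-560,36,-172,0,0,0.768,1],[-560,36,-172,0,0,0.768,1]]]'
python3 - <<'E'
from h import *
im=np.ascontiguousarray(get_image('top')[:,:,::-1]);cv2.imwrite('pics/t2.png',im)
cv2.imwrite('pics/s2.png',get_image('scene')[:,:,::-1])
x0,y0,x1,y1=(140,140,380,300)
cv2.imwrite(f'pics/crop_t2.png',cv2.resize(im[y0:y1,x0:x1],None,fx=3.3,fy=3.3,interpolation=cv2.INTER_CUBIC))
m=handle_mask(im,(150,190,330,280))
c=max(cv2.findContours(m,cv2.RETR_EXTERNAL,cv2.CHAIN_APPROX_NONE)[0],key=len)
r=cv2.minAreaRect(c);print(r,m.sum())
b=cv2.boxPoints(r);e=sorted([(b[i]+b[(i+1)%4])/2 for i in range(4)],key=lambda p:p[1])
p=onplane('top',[r[0],e[0],e[3]],.075)[:,:2];d=p[2]-p[1];print(p,np.linalg.norm(d),np.degrees(np.arctan2(-d[1],-d[0])))
E
```

```text
clock: 9.9
position: [0.3309, -0.4202, 0.3974]
ee_rot: [-3.033, -0.815, -0.0]
force: [0.7, 0.3, -1.2]
width: 0.003
((172.98239135742188, 256.6240234375), (15.053147315979004, 49.808204650878906), 14.42077350616455) 673
[[0.4717842  0.18330829]
 [0.51483066 0.17290801]
 [0.42946713 0.19349672]] 0.08781132063921054 -13.560104972474855
```

View pics/crop_t2.png

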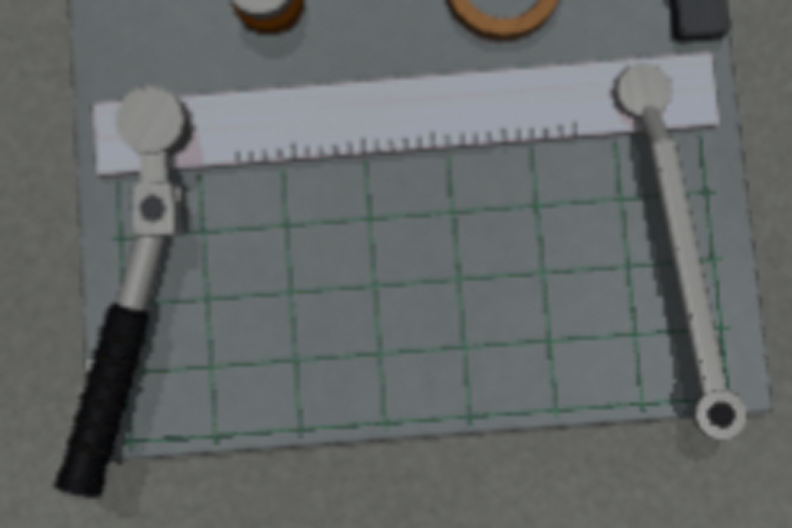

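```bash
python3 - <<'E'
from h import *
im=cv2.imread('pics/t2.png');im2=cv2.imread('pics/s2.png')
m=handle_mask(im,(150,225,200,300))
ys,xs=np.nonzero(m)
c=max(cv2.findContours(m,cv2.RETR_EXTERNAL,cv2.CHAIN_APPROX_NONE)[0],key=len)
r=cv2.minAreaRect(c);print(r,m.sum())
b=cv2.boxPoints(r);e=sorted([(b[i]+b[(i+1)%4])/2 for i in range(4)],key=lambda p:p[1])
p=onplane('top',[r[0],e[0],e[3]],.075)[:,:2];d=p[2]-p[1];print(p,np.linalg.norm(d),np.degrees(np.arctan2(-d[1],-d[0])))
w=onplane('top',np.c_[xs,ys],.075)[:,:2]; ev,V=np.linalg.eigh(np.cov(w.T));v=V[:,1];v=v*np.sign(-v[0]);print('pca theta',np.degrees(np.arctan2(-v[1],-v[0])),w.mean(0))
g=lambda q:(q[0]/3.3+140,q[1]/3.3+140)
k=onplane('top',[g((152,207))],.0858)[0,:2]; h=onplane('top',[g((151,121))],.079)[0,:2]
print('knuckle',k,'head',h,'dist',np.linalg.norm(k-h),'neck angle',np.degrees(np.arctan2(*(h-k)[::-1])))
q=p[0]-k;print('knuckle->handle',np.linalg.norm(q),np.degrees(np.arctan2(-q[1],-q[0])))
print('spanner end diff', np.abs(im[150:275,320:370].astype(int)-cv2.imread('pics/top0.png')[150:275,320:370]).max())
E
```

```text
((172.26145935058594, 261.1284484863281), (15.516785621643066, 59.28944396972656), 16.699243545532227) 809
[[0.46381979 0.18443574]
 [0.51439288 0.16998625]
 [0.41425671 0.19854925]] 0.10413019455938523 -15.920354761311486
pca theta -16.002864645574345 [0.46384782 0.18568506]
knuckle [0.5680914  0.15879456] head [0.61670966 0.1616095 ] dist 0.04869968529863039 neck angle 3.3136661649907877
knuckle->handle 0.10737801659963062 -13.815346614314192
spanner end diff 3
```

View pics/s2.png

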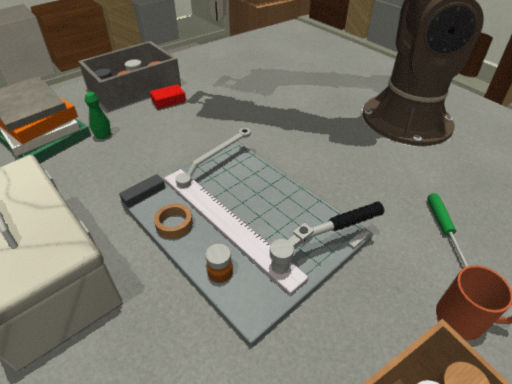

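The neck is square to the bar (3.3° measured against 4.0° for the bar), the handle is at -16°, so the bend is about 20°. The spanner pixels are unchanged and the robot is clear. I'll hand it in.

```bash
python3 -c "
from cell import arm
print(arm.observe()['clock']); print(arm.sign_off())"
```

```text
10.0
the job is handed in; nothing more can be done
None
```

I turned the click wrench clockwise until its bolt was tight and the handle had kinked about 20°. Then I backed the fingers off, cleared the arm and handed the job in at 10.0 s. I pushed the handle sideways with the shut fingers and never gripped it.

**Tight and tripped:** the push force rose to about 7 N and levelled off while the handle kept moving, which is how a tripped wrench behaves. That is a little under the 9 N given for the trip.

**Last checks (top camera, arm clear):**
- **Neck:** 3.3° measured against 4.0° for the bar, so square to it within about 1°.
- **Handle:** -16° by its own axis, a bend of about 19–20°.
- **Plain spanner:** its pixels are unchanged from the start.
- **Contact:** the force reading is at noise level and nothing is touching.

**Disagreements:**
- **Bend:** other readings gave it smaller. The line from the knuckle to the middle of the handle gave about 17–18°, using a hand-picked knuckle pixel. The wrist camera after release gave the handle at -15.0°, about 19°.
- **Wrist camera:** it read the bolt, knuckle and handle positions 2–5 mm off the fixed cameras.

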